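# Feel for the empty cell and stow the puppet head

### The job

The flap-covered crate holds five puppet heads and has one empty cell. Before moving the loose head, feel for the empty cell by pushing your fingertips down through the flaps, at least 40 mm into it. Then stow the loose head there, neck down, pushing it down past the flaps until it stands upright on the cell's floor; do not let the head topple on the way, and leave the other things on the table alone.

Things in the scene. Friction and masses are not known exactly. Their poses are not given: they have to be found in the camera images.
- crate: Plywood crate fixed to the table, 126 mm (its x) by 186 mm (y), 105 mm high. Origin: centre of its underside, on the table. Six cells, 2 along x by 3 along y, each 54 x 54 mm, 100 mm deep, 60 mm apart, 6 mm walls. Flaps cover all mouths. Five cells hold a standing head like the loose one, its top 24 mm below the crate's top; one, any of the six, is empty. Nothing outside shows which.
- head: Loose puppet head blank of turned wood, 76 mm tall, about 80 g, standing upright on the table. Origin: centre of its underside; z up along its axis. Neck 32 mm across up to 10 mm height, widening to 42 mm at 28 mm, straight 42 mm cylinder from 28 to 60 mm, then rounding to a flat top 24 mm across. Let go some 30 mm deep in the flaps it may stay caught or sink; push it on down.
- head_top (a point): Centre of the loose head's flat top, 76 mm above its origin.
- jar: Loose glass jar with white cap, 52 mm across, 75 mm tall; bystander. Origin: centre of its underside.
- spool: Loose empty wooden thread spool standing up, 40 mm across, 63 mm tall; bystander. Origin: centre of its underside.
- pot: Loose white ceramic pot, 84 mm across, 90 mm tall; bystander. Origin: centre of its underside.
- screwdriver: Loose screwdriver lying on the table, 180 mm long; bystander. Its origin lies on the tool at table height, its x axis along the tool.
- cell1 (a point): Centre of the mouth of cell 1, level with the crate's top, 100 mm above the cell's floor; axes as the crate's. In the crate's frame at x = -30 mm, y = -60 mm. Two slick grey flaps 26 mm long, level with the top, hinged at the cell's -x and +x walls, meet in a slit along y; sprung shut, they open only downwards (to 83 degrees); closed fingertips pass with about 1 to 4 N.
- cell2 (a point): Centre of the mouth of cell 2, level with the crate's top, 100 mm above the cell's floor; axes as the crate's. In the crate's frame at x = -30 mm, y = 0 mm. Flaps as cell 1.
- cell3 (a point): Centre of the mouth of cell 3, level with the crate's top, 100 mm above the cell's floor; axes as the crate's. In the crate's frame at x = -30 mm, y = 60 mm. Flaps as cell 1.
- cell4 (a point): Centre of the mouth of cell 4, level with the crate's top, 100 mm above the cell's floor; axes as the crate's. In the crate's frame at x = +30 mm, y = -60 mm. Flaps as cell 1.
- cell5 (a point): Centre of the mouth of cell 5, level with the crate's top, 100 mm above the cell's floor; axes as the crate's. In the crate's frame at x = +30 mm, y = 0 mm. Flaps as cell 1.
- cell6 (a point): Centre of the mouth of cell 6, level with the crate's top, 100 mm above the cell's floor; axes as the crate's. In the crate's frame at x = +30 mm, y = 60 mm. Flaps as cell 1.

How it is judged:
By the outcome, as a careful person would: the job done as asked, in the order asked, and still so for the second after the job is handed in, with the robot touching nothing.
It also fails if it takes over 70 s, if anything falls off the work surface, if the arm or the gripper's body presses on something with over 40 N, if the wrist force passes 120 N, or if a joint passes its speed limit or range.

### The arm

A 6-joint arm with a two-finger parallel gripper is mounted at the origin on the work surface. World frame = base frame: x ahead of the robot, y to its left, z up, the work surface at z = 0. Lengths are in m, angles in rad, forces in N, time in s.
With the tool pointing down it reaches from about 0.4 to 0.825 m from the base axis. Payload 7 kg.
Tool frame: the origin (TCP) lies at the very end of the fingers, on their centre line; the grasp point (between the pads) lies 19 mm behind it; z points along the fingers, y is the direction in which the jaws open and shut (so a half turn about z gives the same grasp; the last joint's range is limited). The gripper opens to 88 mm and grips with 3 to 60 N. Pads are 19 mm wide; open, the fingers measure 130 mm over their backs; the gripper's body (78 mm by 193 mm) begins 47 mm behind the grasp point.
Start: joints at [-0.89, 0.359, 0.012, 0, -1.224, -0.288], TCP at [0.258, -0.624, 0.227] pointing down, gripper open.
Joint ranges: [-3.07, 3.07], [-1.43, 2.12], [-1.02, 1.25], [-3.03, 1.67], [-3.05, -0], [-3.03, 3.03]. Speed limits (rad/s): [2.39, 2.39, 3.01, 3.14, 3.14, 3.14].

### API

Orientations are given as [roll, pitch, yaw] about the fixed x, y, z axes, in that order (R = Rz(yaw) Ry(pitch) Rx(roll)).
In Python, from station import arm gives the robot as it stands.
- The arm moves only by the shell command python3 -m inch 'ROWS' [FORCE]. ROWS is text: rows parted by semicolons, each of 7 numbers parted by spaces: the closure, from 0 (fully open) to 1 (shut), then the shift along the tool's x, y, z each as a share of 300 mm, from -1 to 1, then the turn, a rotation vector about the tool's x, y, z each as a share of 60 degrees, from -1 to 1. In form: grip tx ty tz rx ry rz; .... A call has 1 to 12 rows; each row is the pose to reach, as a shift and turn from the pose commanded when the call began, along the tool's axes at that moment; what a row does not reach only later rows make up. A row lasts 1/10 s, in which the tool goes at most 50 mm and 8.59 degrees, less where a joint would pass 70% of its speed; a pose out of reach is approached as far as the arm can. A call with a number of a shift or a turn outside -1 to 1 is refused whole. A call with a gripper value outside its range is refused whole. The fingers move at their own pace and stop on an object; FORCE is the grip in N (left out, the last holds). Time passes only in rows, so rows that repeat a pose let the fingers close. It gives the time, the measured TCP pose, the force and the opening at its end, in the units of the state.
- arm.get_state(): the state, without advancing time (a new reading comes with each control period).
- arm.grab_frame(name): name is "scene" or "top" or "wrist"; returns a dict with "img" (384x512x3 uint8, red, green, blue), "range_z" (384x512 float32, m along the optical axis (not along the pixel's ray), 0 where there is no reading), "fx", "fy", "cx", "cy" (pixels), "extrinsics" (4x4, takes a point from world to camera coordinates); the wrist camera has in their place "tool_from_camera" (4x4, takes a point from camera to tool coordinates, whose origin is the TCP and whose axes are the flange's). Camera axes: x right, y up, looking along -z (the intrinsics and any distortion apply to the point x, -y, -z); pixel columns grow to the right and rows downward; lengths in m; the calibration is good to about 2 mm. A picture is of the moment at which its call begins: read the wrist's pose just before it.
- arm.job_done(): hands the job in, once; it reports no verdict.
The state is a dict: "t": time; "q": joint angles; "qd": joint speeds; "joint_efforts": joint torques, N m; "eef_pos": TCP position; "ee_rot": TCP orientation; "force": force on the tool from outside, world axes, zero at the start; "moment": the same for the moment, N m; "width": finger opening in m.
Only numpy, scipy, OpenCV 4.12 (cv2) and the standard library are available. Lean on these libraries where they do the work, as an engineer would, in place of code of your own. Each camera call takes 0.05 s, during which the arm holds its last target.

## Working session

There is one attempt and no reset: what is moved stays moved. The work goes in short steps, Python scripts to look and compute and a shell command to move; the robot and the scene stay as the last step left them, time stands still between calls to the robot, and variables do not carry over. Pictures are saved under pics/ and viewed, and the job is handed in when it is done.

```bash
ls; mkdir -p pics; cat > h.py <<'E'
from station import arm
import numpy as np, cv2
def snap(n,f):
    d=arm.grab_frame(n); cv2.imwrite('pics/'+f+'.png',d['img'][:,:,::-1]); np.savez('pics/'+f+'.npz',**{k:v for k,v in d.items()}); return d
def load(f): return dict(np.load('pics/'+f+'.npz'))
def pts(d):
    z=d['range_z'];v,u=np.mgrid[:384,:512]
    P=np.stack([(u-d['cx'])/d['fx']*z,-(v-d['cy'])/d['fy']*z,-z,np.ones_like(z)],-1)
    W=P@np.linalg.inv(d['extrinsics']).T
    W=W[...,:3]; W[z==0]=np.nan
    return W
E
python3 - <<'E'
from h import *
s=arm.get_state();print(s)
for n in('scene','top','wrist'):
    d=snap(n,n+'0');print(n,d['fx'],d['cx'],d['cy'],[k for k in d], d.get('extrinsics'),d.get('tool_from_camera'))
E
```

```text
pics
{'t': 0.0, 'q': array([-8.89901138e-01,  3.59369166e-01,  1.10814146e-02, -3.23626504e-04,
       -1.22410265e+00, -2.88130448e-01]), 'qd': array([-0.00076822,  0.00017753,  0.0006199 , -0.00158606, -0.00103895,
        0.00082706]), 'joint_efforts': array([-5.29430527e-04, -5.82710767e+01,  2.93052489e+01,  6.99719936e+00,
        6.86201442e-03, -1.89696289e-04]), 'eef_pos': array([ 0.25815817, -0.62316637,  0.22564874]), 'ee_rot': array([ 3.13997784e+00, -1.61321035e-04, -2.74893799e+00]), 'force': array([ 0.5846804 ,  0.10466747, -0.03273708]), 'moment': array([0.03802901, 0.00276019, 0.0281101 ]), 'width': 0.08765298746152042}
scene 430.27129020509494 246.22560606734027 192.92288860362703 ['img', 'range_z', 'fx', 'fy', 'cx', 'cy', 'extrinsics'] [[ 0.87241608  0.48871416 -0.00697512 -0.43713466]
 [-0.32315867  0.58746779  0.74192322  0.09553216]
 [ 0.36668604 -0.64501168  0.67044857 -1.31314909]
 [ 0.          0.          0.          1.        ]] None
top 419.14131471380693 251.5893071419045 197.46199107828159 ['img', 'range_z', 'fx', 'fy', 'cx', 'cy', 'extrinsics'] [[-0.02499596 -0.99965683 -0.00783708 -0.02688152]
 [ 0.99397431 -0.02568928  0.10656046 -0.5229806 ]
 [-0.10672522 -0.00512627  0.99427534 -0.99400867]
 [ 0.          0.          0.          1.        ]] None
wrist 272.1864504927554 257.5976558292802 190.1155758577219 ['img', 'range_z', 'fx', 'fy', 'cx', 'cy', 'tool_from_camera'] None [[-9.21578444e-04  9.51299228e-01  3.08267628e-01  8.43395064e-02]
 [ 9.99999575e-01  8.78874223e-04  2.77374835e-04  3.65608911e-04]
 [-7.06200528e-06  3.08267752e-01 -9.51299634e-01 -1.58743464e-01]
 [ 0.00000000e+00  0.00000000e+00  0.00000000e+00  1.00000000e+00]]
```

View pics/scene0.png

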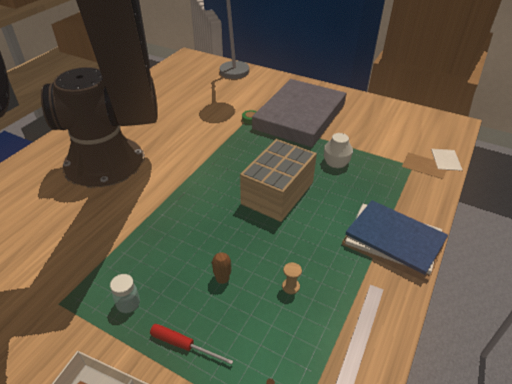

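View pics/top0.png

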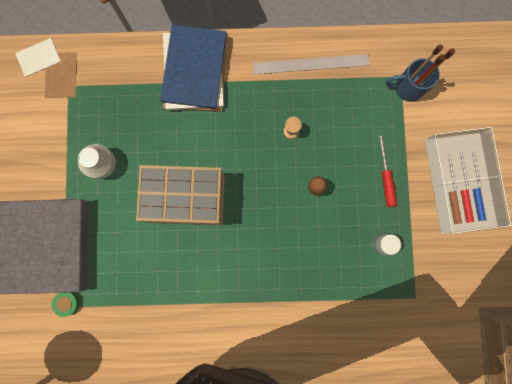

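The scene shows the crate at about (280,178) and the head at (222,268). In the top view the crate is at (180,195), the head at (318,186), the spool at (293,127) and the jar at (389,245). Next I'll measure them.

```bash
python3 - <<'E'
from h import *
d=load('top0');W=pts(d);z=W[...,2]
print(np.nanmedian(z[100:300:5,240:280]))
m=((z>.085)).astype(np.uint8);m[:, :125]=0;m[:,235:]=0;m[:150]=0;m[240:]=0
pp=W[(m>0)]; pp=pp[np.abs(pp[:,2]-.105)<.008]
print(len(pp),np.median(pp[:,2]))
r=cv2.minAreaRect((pp[:,:2]*1000).astype(np.float32));print('crate depth',r)
# rim by colour: ray to plane
hsv=cv2.cvtColor(d['img'],cv2.COLOR_RGB2HSV)
def ray(u,v,h):
    E=np.linalg.inv(d['extrinsics']);c=E[:3,3]
    q=E[:3,:3]@np.array([(u-d['cx'])/d['fx'],-(v-d['cy'])/d['fy'],-1]);return c+q*(h-c[2])/q[2]
cv2.imwrite('pics/c.png',cv2.resize(d['img'][150:240,120:240,::-1],None,fx=6,fy=6,interpolation=cv2.INTER_CUBIC))
cv2.imwrite('pics/hd.png',cv2.resize(d['img'][150:220,280:360,::-1],None,fx=8,fy=8,interpolation=cv2.INTER_CUBIC))
sub=(slice(165,207),slice(300,340))
p=W[sub].reshape(-1,3);q=p[p[:,2]>.07];print('head top',len(q),q.mean(0),q.max(0),q.min(0))
q=p[p[:,2]>.02];print(cv2.minEnclosingCircle((q[:,:2]*1000).astype(np.float32)))
d2=load('scene0');W2=pts(d2);p=W2[240:295,200:245].reshape(-1,3)
q=p[p[:,2]>.073];print('scene head top',len(q),q.mean(0))
q=p[(p[:,2]>.03)&(p[:,2]<.06)]
A=np.c_[2*q[:,:2],np.ones(len(q))];s=np.linalg.lstsq(A,(q[:,:2]**2).sum(1),rcond=None)[0];print('cyl fit',s[:2],np.sqrt(s[2]+s[0]**2+s[1]**2))
p=W2[130:225,235:320].reshape(-1,3);q=p[np.abs(p[:,2]-.105)<.006];print('crate scene',len(q),np.median(q[:,2]),cv2.minAreaRect((q[:,:2]*1000).astype(np.float32)))
for n,u,v in(('spool',293,125),('jar',390,244)):print(n,ray(u,v,.07))
E
```

```text
0.0011218620585069505
4391 0.10519197055257168
crate depth ((526.9620971679688, 125.38380432128906), (186.3185577392578, 126.31912231445312), 86.6427001953125)
head top 164 [ 0.54460321 -0.19674313  0.07508413] [ 0.5617966  -0.18007489  0.08008268] [ 0.52824521 -0.21279759  0.07014162]
((543.9451293945312, -197.37350463867188), 21.827028274536133)
scene head top 117 [ 0.54852021 -0.1952934   0.07659637]
cyl fit [ 0.54687675 -0.19340835] 0.02016369395737533
crate scene 2254 0.10631031706388083 ((529.1875, 128.48062133789062), (188.83404541015625, 129.71640014648438), 86.56077575683594)
spool [ 0.68837857 -0.14320252  0.07      ]
jar [ 0.40159071 -0.35640316  0.07      ]
```

View pics/c.png

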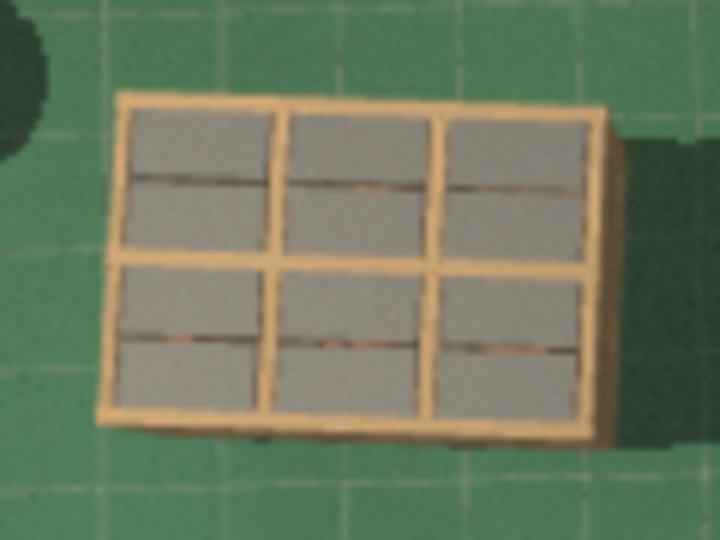

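View pics/hd.png

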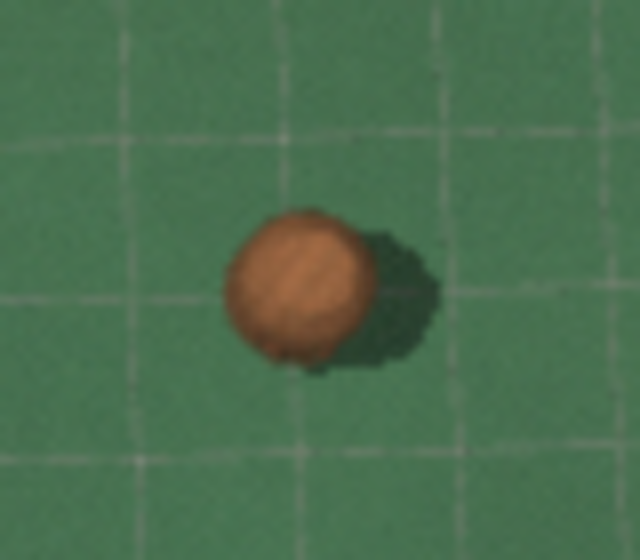

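View pics/wrist0.png

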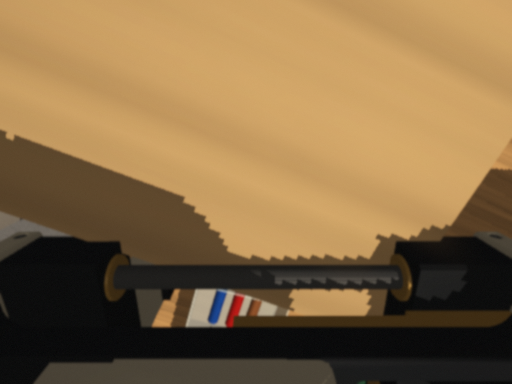

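```bash
cat >> h.py <<'E'
from scipy.spatial.transform import Rotation as R
TILT=R.from_euler('z',-3.4,degrees=True)
CR=np.array([.528,.127,.105])
def cell(i,dz=0):
    x=[-.03,.03][(i-1)//3]; y=[-.06,0,.06][(i-1)%3]
    return CR+TILT.apply([x,y,dz])
def go(p,yaw=176.6):
    s=arm.get_state();R0=R.from_euler('xyz',s['ee_rot']);Rt=R.from_euler('xyz',[180,0,yaw],degrees=True)
    d=R0.inv().apply(np.array(p)-s['eef_pos']);r=(R0.inv()*Rt).as_rotvec(degrees=True)
    print('t',s['t'],'pos',s['eef_pos'].round(4),'F',s['force'].round(2),'w',round(s['width'],4))
    print('d mm',(d*1000).round(1),'share',(d/.3).round(4),'rot share',(r/60).round(4))
E
python3 -c "
from h import *
go(cell(6,.06)); print([cell(i).round(4) for i in range(1,7)])"
```

```text
t 0.15 pos [ 0.2582 -0.6233  0.2259] F [-0.39 -0.09  0.6 ] w 0.0875
d mm [-589.6  630.7   61.6] share [-1.9653  2.1023  0.2052] rot share [ 1.200e-03 -4.000e-04  4.317e-01]
[array([0.4945, 0.0689, 0.105 ]), array([0.4981, 0.1288, 0.105 ]), array([0.5016, 0.1887, 0.105 ]), array([0.5544, 0.0653, 0.105 ]), array([0.5579, 0.1252, 0.105 ]), array([0.5615, 0.1851, 0.105 ])]
```

```bash
python3 -m inch '1 -.85 .9 0 0 0 0;1 -.85 .9 0 0 0 0;1 -.85 .9 0 0 0 0;1 -.85 .9 0 0 0 0;1 -.85 .9 0 0 0 0;1 -.85 .9 0 0 0 0;1 -.85 .9 0 0 0 0;1 -.85 .9 0 0 0 0;1 -.85 .9 0 0 0 0' 20; python3 -m inch '1 -.85 .9 0 0 0 0;1 -.85 .9 0 0 0 0;1 -.85 .9 0 0 0 0;1 -.85 .9 0 0 0 0;1 -.85 .9 0 0 0 0;1 -.85 .9 0 0 0 0;1 -.85 .9 0 0 0 0;1 -.85 .9 0 0 0 0;1 -.85 .9 0 0 0 0'; python3 -c "
from h import *
go(cell(6,.1))"
```

```text
t: 1.05
eef_pos: [0.3914, -0.2742, 0.2268]
ee_rot: [-3.141, 0.001, -2.745]
force: [0.2, 0.7, -0.6]
width: 0.0212
t: 1.95
eef_pos: [0.5237, 0.0724, 0.2258]
ee_rot: [-3.141, -0.001, -2.746]
force: [-1.1, -0.7, -0.3]
width: 0.0003
t 1.95 pos [0.5237 0.0724 0.2258] F [-1.08 -0.67 -0.28] w 0.0003
d mm [-78.3  89.4  20.7] share [-0.2609  0.2981  0.069 ] rot share [-4.00e-04 -1.00e-03  4.34e-01]
```

```bash
python3 -m inch '1 -.261 .298 0 0 0 .433;1 -.261 .298 0 0 0 .433;1 -.261 .298 0 0 0 .433;1 -.261 .298 0 0 0 .433;1 -.261 .298 0 0 0 .433;1 -.261 .298 0 0 0 .433'; python3 -c "
from h import *
go(cell(6,.03));d=snap('wrist','w1');snap('top','t1')"
```

```text
t: 2.55
eef_pos: [0.5606, 0.1815, 0.2265]
ee_rot: [-3.141, -0.0, 3.082]
force: [0.5, 0.1, -0.2]
width: 0.0004
t 2.55 pos [0.5606 0.1815 0.2265] F [ 0.54  0.1  -0.2 ] w 0.0004
d mm [-0.7  3.6 91.5] share [-0.0023  0.0121  0.3051] rot share [-0.0003 -0.0004 -0.0004]
```

View pics/w1.png

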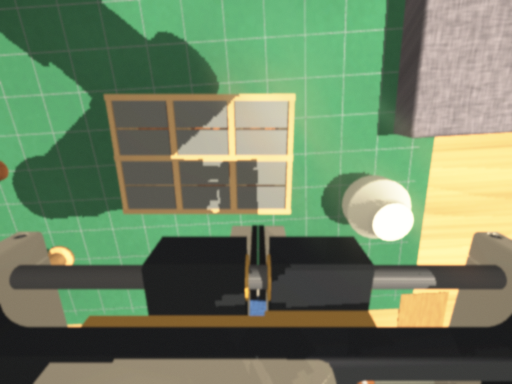

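View pics/t1.png

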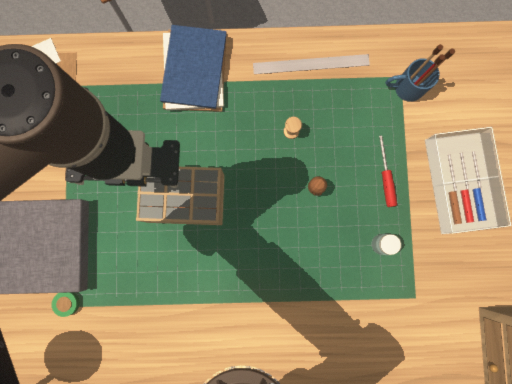

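The wrist view shows the crate's rim from (105,95) to (295,95) and down to (122,213) and (292,213), with the pot at (378,210) clear of it. I'll use it to refine the crate position.

```bash
cat >> h.py <<'E'
def wpts(d,pos,rot):
    z=d['range_z'];v,u=np.mgrid[:384,:512]
    P=np.stack([(u-d['cx'])/d['fx']*z,-(v-d['cy'])/d['fy']*z,-z,np.ones_like(z)],-1)
    P=(P@d['tool_from_camera'].T)[...,:3]
    W=R.from_euler('xyz',rot).apply(P.reshape(-1,3)).reshape(P.shape)+pos
    W[z==0]=np.nan; return W
E
python3 - <<'E'
from h import *
d=load('w1');W=wpts(d,np.array([.5606,.1815,.2265]),[-3.141,0,3.082])
p=W[80:222,95:310].reshape(-1,3);q=p[np.abs(p[:,2]-.105)<.008]
print(np.median(q[:,2]),cv2.minAreaRect((q[:,:2]*1000).astype(np.float32)))
E
```

```text
0.10560377355935296 ((528.8020629882812, 126.14450073242188), (186.52056884765625, 126.8477783203125), 86.53848266601562)
```

```bash
python3 -m inch '1 -.004 .0097 .15 0 0 0;1 -.004 .0097 .3 0 0 0;1 -.004 .0097 .38 0 0 0;1 -.004 .0097 .4 0 0 0;1 -.004 .0097 .42 0 0 0;1 -.004 .0097 .44 0 0 0;1 -.004 .0097 .46 0 0 0;1 -.004 .0097 .46 0 0 0'; python3 -m inch '1 0 0 .005 0 0 0;1 0 0 .01 0 0 0;1 0 0 .015 0 0 0;1 0 0 .02 0 0 0'
```

```text
t: 3.45
eef_pos: [0.5629, 0.1864, 0.089]
ee_rot: [3.14, 0.001, 3.081]
force: [0.9, 0.4, 2.3]
width: 0.0004
t: 3.85
eef_pos: [0.5622, 0.1859, 0.0824]
ee_rot: [-3.142, -0.0, 3.081]
force: [0.3, -0.2, 2.5]
width: 0.0005
```

```bash
python3 -m inch '1 0 0 .005 0 0 0;1 0 0 .01 0 0 0;1 0 0 .015 0 0 0'; python3 -m inch '1 0 0 .007 0 0 0;1 0 0 .013 0 0 0'
```

```text
t: 4.15
eef_pos: [0.5641, 0.1864, 0.0813]
ee_rot: [3.141, 0.004, 3.083]
force: [-6.5, -1.3, 34.4]
width: 0.0004
t: 4.35
eef_pos: [0.5664, 0.1872, 0.0813]
ee_rot: [3.139, 0.009, 3.084]
force: [-12.1, -4.7, 60.2]
width: 0.0001
```

Cell 6 is occupied: there was hard contact at 24 mm. Cell 4 is next.

```bash
python3 -m inch '1 0 0 -.03 0 0 0;1 0 0 -.08 0 0 0;1 0 0 -.13 0 0 0;1 0 0 -.18 0 0 0;1 0 -.1 -.2 0 0 0;1 0 -.25 -.2 0 0 0;1 0 -.4 -.2 0 0 0;1 0 -.4 -.2 0 0 0;1 0 -.4 -.2 0 0 0'; python3 -c "
from h import *
CR[:2]=.5287,.1265
go(cell(4,0))"
```

```text
t: 5.25
eef_pos: [0.5546, 0.065, 0.1338]
ee_rot: [-3.141, -0.001, 3.079]
force: [-0.4, 0.3, -0.0]
width: 0.0006
t 5.25 pos [0.5546 0.065  0.1338] F [-0.38  0.32 -0.03] w 0.0006
d mm [-0.5 -0.1 28.8] share [-0.0017 -0.0004  0.0961] rot share [-0.0001 -0.0007 -0.0034]
```

```bash
python3 -m inch '1 0 0 .05 0 0 0;1 0 0 .09 0 0 0;1 0 0 .11 0 0 0;1 0 0 .13 0 0 0;1 0 0 .15 0 0 0;1 0 0 .17 0 0 0;1 0 0 .176 0 0 0;1 0 0 .182 0 0 0'
```

```text
t: 6.05
eef_pos: [0.5549, 0.0661, 0.0793]
ee_rot: [-3.141, -0.0, 3.081]
force: [0.3, 0.4, 3.3]
width: 0.0005
```

```bash
python3 -m inch '1 0 0 .006 0 0 0;1 0 0 .012 0 0 0'
```

```text
t: 6.25
eef_pos: [0.555, 0.0661, 0.0759]
ee_rot: [3.142, 0.0, 3.081]
force: [-0.4, 0.2, 1.4]
width: 0.0004
```

Past 24 mm with no contact, so cell 4 is empty. I'll push on to about 48 mm.

```bash
python3 -m inch '1 0 0 .02 0 0 0;1 0 0 .04 0 0 0;1 0 0 .06 0 0 0;1 0 0 .065 0 0 0;1 0 0 .065 0 0 0;1 0 0 .065 0 0 0'; python3 -m inch '1 0 0 -.05 0 0 0;1 0 0 -.1 0 0 0;1 0 0 -.15 0 0 0;1 0 0 -.2 0 0 0;1 0 0 -.25 0 0 0;1 0 0 -.4 0 0 0;1 0 0 -.5 0 0 0;1 0 0 -.5 0 0 0';  python3 -c "
from h import *
go([.546,-.195,.2],176.6)
snap('top','t2');snap('scene','s2')"
```

```text
t: 6.85
eef_pos: [0.5544, 0.0659, 0.0558]
ee_rot: [-3.141, -0.001, 3.081]
force: [0.1, -0.4, -3.9]
width: 0.0004
t: 7.65
eef_pos: [0.5576, 0.0668, 0.2117]
ee_rot: [3.139, 0.008, 3.082]
force: [-0.1, 0.2, -0.4]
width: 0.0003
t 7.65 pos [0.5576 0.0668 0.2117] F [-0.15  0.2  -0.4 ] w 0.0003
d mm [  -4.  -262.1   10.9] share [-0.0134 -0.8737  0.0365] rot share [ 0.0029  0.0077 -0.0005]
```

View pics/s2.png

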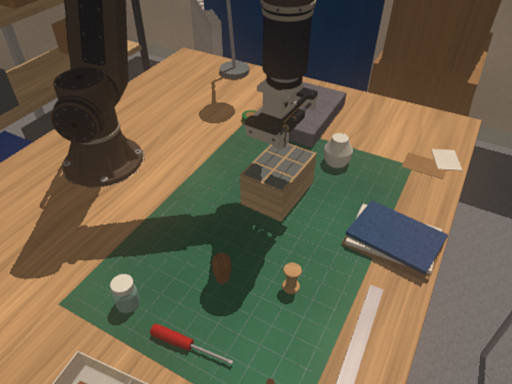

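Cell 4 has been felt 49 mm deep and nothing else was disturbed. Now to the head, opening the gripper.

```bash
python3 -m inch '0 0 -.15 0 0 0 0;0 0 -.3 0 0 0 0;0 0 -.45 0 0 0 0;0 0 -.6 0 0 0 0;0 0 -.75 0 0 0 0;0 -.013 -.873 .0 0 0 0;0 -.013 -.873 0 0 0 0;0 -.013 -.873 0 0 0 0;0 -.013 -.873 0 0 0 0'; python3 - <<'E'
from h import *
s=arm.get_state();d=snap('wrist','w3');go([.546,-.195,.2])
W=wpts(d,s['eef_pos'],s['ee_rot']);q=W.reshape(-1,3)
k=(np.hypot(q[:,0]-.546,q[:,1]+.195)<.045)
for lo,hi in((.072,.08),(.03,.072)):
    a=q[k&(q[:,2]>lo)&(q[:,2]<hi)]
    if len(a):print(len(a),a.mean(0),a.min(0),a.max(0),cv2.minEnclosingCircle((a[:,:2]*1000).astype(np.float32)))
E
```

```text
t: 8.65
eef_pos: [0.5426, -0.195, 0.2056]
ee_rot: [3.141, -0.001, 3.081]
force: [0.4, 0.1, 0.1]
width: 0.0669
t 8.7 pos [ 0.5429 -0.1947  0.2059] F [0.36 0.08 0.21] w 0.0709
d mm [-3.2 -0.1  5.9] share [-0.0105 -0.0005  0.0196] rot share [ 0.0002 -0.0009 -0.0004]
597 [ 0.54523154 -0.19598211  0.07569255] [ 0.5302502  -0.21260965  0.07202277] [ 0.56180252 -0.17992617  0.07852126] ((546.0626220703125, -196.2442169189453), 16.445871353149414)
531 [ 0.53543237 -0.19485485  0.06074222] [ 0.52388033 -0.21657063  0.03035603] [ 0.56422069 -0.17587626  0.07196535] ((544.2554321289062, -196.0753631591797), 21.714427947998047)
```

View pics/w3.png

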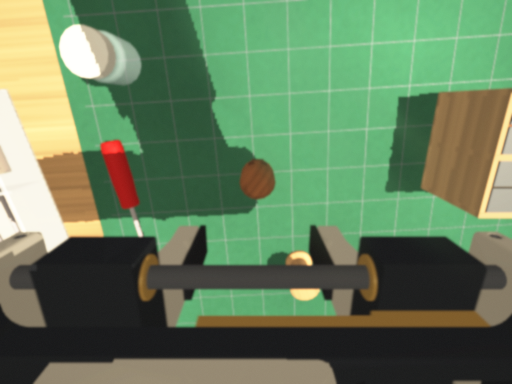

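The head is at (258,180) in the wrist view, world (0.5455, -0.196), standing between the finger lines. I'll descend to TCP z 0.034 and grip.

```bash
python3 -m inch '0 -.009 -.004 .15 0 0 0;0 -.009 -.004 .3 0 0 0;0 -.009 -.004 .4 0 0 0;0 -.009 -.004 .46 0 0 0;0 -.009 -.004 .52 0 0 0;0 -.009 -.004 .573 0 0 0;0 -.009 -.004 .573 0 0 0;0 -.009 -.004 .573 0 0 0'; python3 -c "
from h import *
go([.5455,-.196,.034]);snap('scene','s4')"
```

```text
t: 9.5
eef_pos: [0.5459, -0.1961, 0.0348]
ee_rot: [-3.141, -0.0, 3.083]
force: [0.3, 0.1, 0.5]
width: 0.0879
t 9.5 pos [ 0.5459 -0.1961  0.0348] F [0.28 0.11 0.5 ] w 0.0879
d mm [0.4 0.1 0.8] share [0.0013 0.0002 0.0026] rot share [-0.0002 -0.0004  0.0003]
```

View pics/s4.png

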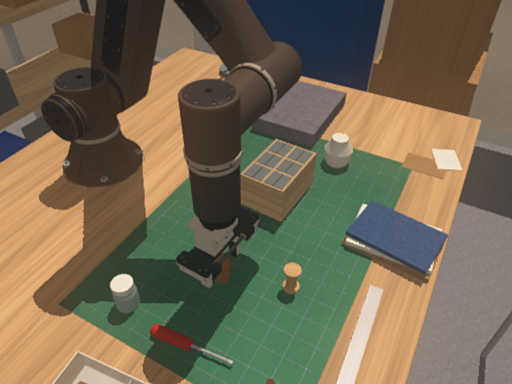

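The jaws straddle the head at (222,268), clear of the jar and spool. Closing now.

```bash
python3 -m inch '.3 0 0 0 0 0 0;.45 0 0 0 0 0 0;.5 0 0 0 0 0 0;.52 0 0 0 0 0 0;.54 0 0 0 0 0 0;.6 0 0 0 0 0 0;.7 0 0 0 0 0 0;.7 0 0 0 0 0 0;.7 0 0 0 0 0 0;.7 0 0 0 0 0 0' 25; python3 -m inch '.7 0 0 0 0 0 0;.7 0 0 -.03 0 0 0;.7 0 0 -.06 0 0 0;.7 0 0 -.06 0 0 0'
```

```text
t: 10.55
eef_pos: [0.5457, -0.1969, 0.0345]
ee_rot: [-3.142, -0.0, 3.081]
force: [0.8, -0.4, 1.0]
width: 0.0415
t: 10.95
eef_pos: [0.5468, -0.197, 0.0544]
ee_rot: [-3.141, 0.003, 3.081]
force: [1.0, 0.3, -0.3]
width: 0.0417
```

```bash
python3 -m inch '.7 0 0 -.06 0 0 0;.7 0 0 -.14 0 0 0;.7 0 0 -.24 0 0 0;.7 0 0 -.34 0 0 0;.7 0 0 -.44 0 0 0;.7 0 0 -.49 0 0 0;.7 0 0 -.5 0 0 0;.7 0 0 -.5 0 0 0'; python3 -m inch '.7 0 .04 0 0 0 0;.7 -.01 .12 0 0 0 0;.7 -.01 .22 0 0 0 0;.7 -.01 .32 0 0 0 0;.7 -.01 .42 0 0 0 0;.7 0 .52 0 0 0 0;.7 0 .62 0 0 0 0;.7 0 .72 0 0 0 0;.7 0 .8 0 0 0 0;.7 0 .84 0 0 0 0;.7 0 .86 0 0 0 0;.7 0 .86 0 0 0 0';  python3 - <<'E'
from h import *
CR[:2]=.5287,.1265
go(cell(4,.04)); s=arm.get_state();d=snap('wrist','w5');snap('scene','s5')
E
```

```text
t: 11.75
eef_pos: [0.5456, -0.1967, 0.2026]
ee_rot: [3.141, 0.001, 3.081]
force: [-0.6, -0.2, -2.2]
width: 0.0411
t: 12.95
eef_pos: [0.561, 0.061, 0.2019]
ee_rot: [-3.141, -0.001, 3.082]
force: [-0.8, 1.6, -0.0]
width: 0.0414
t 12.95 pos [0.561  0.061  0.2019] F [-0.75  1.62 -0.03] w 0.0414
d mm [ 6.   3.5 56.9] share [0.0202 0.0117 0.1896] rot share [-0.0005 -0.001  -0.0004]
```

View pics/s5.png

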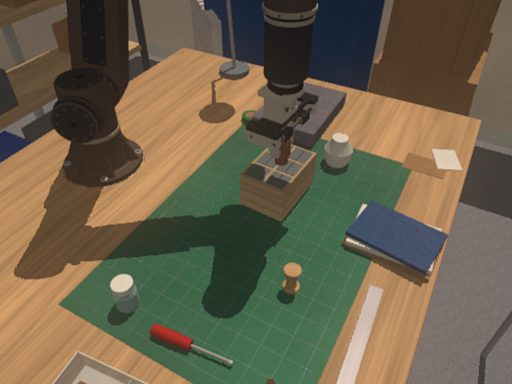

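View pics/w5.png

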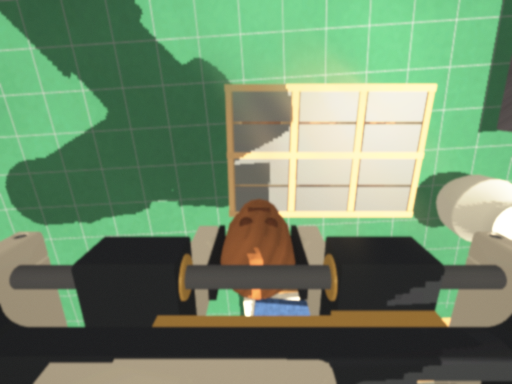

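The head hangs upright in the grip at (258,250) in the wrist view. I'll align it over cell 4.

```bash
python3 -m inch '.7 .01 .008 .05 0 0 0;.7 .02 .012 .1 0 0 0;.7 .02 .012 .12 0 0 0;.7 .02 .012 .12 0 0 0;.7 .02 .012 .12 0 0 0' 35;  python3 - <<'E'
from h import *
CR[:2]=.5287,.1265
go(cell(4,.004)); s=arm.get_state();d=snap('wrist','w6')
W=wpts(d,s['eef_pos'],s['ee_rot'])
p=W.reshape(-1,3);q=p[(p[:,2]>.102)&(p[:,2]<.110)&(p[:,0]>.44)&(p[:,0]<.62)&(p[:,1]>0)]
print(cv2.minAreaRect((q[:,:2]*1000).astype(np.float32)))
E
```

```text
t: 13.55
eef_pos: [0.556, 0.0642, 0.1671]
ee_rot: [-3.142, 0.001, 3.081]
force: [0.1, 0.8, -0.5]
width: 0.041
t 13.55 pos [0.556  0.0642 0.1671] F [ 0.07  0.84 -0.51] w 0.041
d mm [ 1.   0.6 58.1] share [0.0033 0.002  0.1937] rot share [-0.      0.0006 -0.0017]
((528.74462890625, 126.84894561767578), (186.4576416015625, 126.69296264648438), 86.65040588378906)
```

View pics/w6.png

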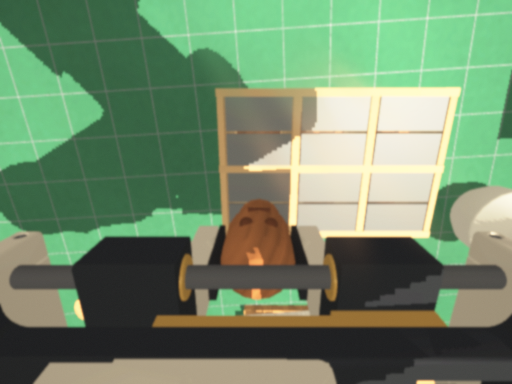

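The head is over cell 4 and the crate centre is confirmed. Lowering.

```bash
python3 -m inch '.7 .003 .003 .03 0 0 0;.7 .003 .003 .06 0 0 0;.7 .003 .003 .09 0 0 0;.7 .003 .003 .11 0 0 0;.7 .003 .003 .125 0 0 0;.7 .003 .003 .14 0 0 0;.7 .003 .003 .15 0 0 0;.7 .003 .003 .16 0 0 0'; python3 -m inch '.7 0 0 .01 0 0 0;.7 0 0 .02 0 0 0;.7 0 0 .03 0 0 0;.7 0 0 .032 0 0 0;.7 0 0 .032 0 0 0'; python3 -c "
from h import *
snap('scene','s7');snap('wrist','w7')"
```

```text
t: 14.4
eef_pos: [0.5547, 0.0656, 0.1183]
ee_rot: [3.142, 0.0, 3.081]
force: [-0.9, 0.1, 2.6]
width: 0.0414
t: 14.9
eef_pos: [0.5542, 0.0655, 0.1083]
ee_rot: [-3.141, -0.001, 3.081]
force: [1.3, 1.0, -2.3]
width: 0.0413
```

View pics/w7.png

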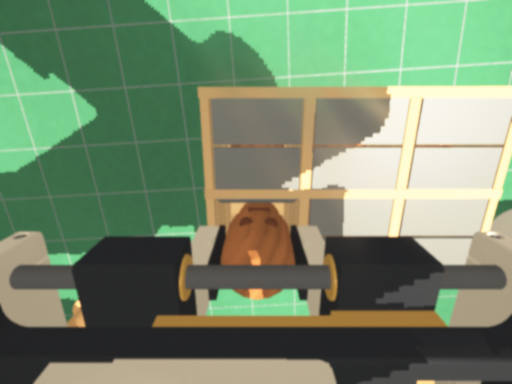

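The head is about 31 mm into the flaps and centred. Release and look.

```bash
python3 -m inch '.5 0 0 0 0 0 0;.45 0 0 0 0 0 0;.4 0 0 0 0 0 0;.4 0 0 0 0 0 0'; python3 - <<'E'
from h import *
s=arm.get_state();d=snap('wrist','w8');W=wpts(d,s['eef_pos'],s['ee_rot']);p=W.reshape(-1,3)
k=np.hypot(p[:,0]-.555,p[:,1]-.065)<.03
q=p[k]; print(s['width'],np.nanmax(q[:,2]),np.nanpercentile(q[:,2],[50,75,90]))
snap('scene','s8')
E
```

```text
t: 15.4
eef_pos: [0.5549, 0.0656, 0.1092]
ee_rot: [3.141, 0.001, 3.081]
force: [0.6, 0.1, -0.4]
width: 0.0522
0.052151944914847946 0.22548349721009936 [0.20355696 0.21681196 0.22175556]
```

View pics/w8.png

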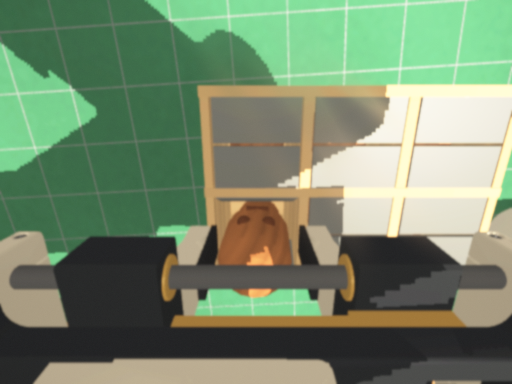

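The head stayed caught and upright. I'll raise clear, look, then close the fingers and push.

```bash
python3 -m inch '.3 0 0 0 0 0 0;.2 0 0 0 0 0 0;.2 0 0 -.05 0 0 0;.2 0 0 -.1 0 0 0;.2 0 0 -.15 0 0 0;.2 0 0 -.2 0 0 0;.2 0 0 -.25 0 0 0;.2 0 0 -.25 0 0 0'; python3 - <<'E'
from h import *
CR[:2]=.5287,.1267
go(cell(4,.05))
s=arm.get_state();d=snap('wrist','w9');W=wpts(d,s['eef_pos'],s['ee_rot']);p=W.reshape(-1,3)
k=np.hypot(p[:,0]-.555,p[:,1]-.065)<.03
q=p[k&(p[:,2]<.165)&(p[:,2]>.12)]; print(len(q),np.nanmax(q[:,2]))
for a,b in((.143,.16),(.12,.143)):
  r=q[(q[:,2]>a)&(q[:,2]<b)]
  if len(r):print(len(r),r.mean(0),r.min(0),r.max(0))
snap('scene','s9')
E
```

```text
t: 16.3
eef_pos: [0.5559, 0.0659, 0.1861]
ee_rot: [3.14, 0.003, 3.081]
force: [-0.2, -0.6, 1.0]
width: 0.0699
t 16.3 pos [0.5559 0.0659 0.1861] F [-0.21 -0.61  1.04] w 0.0699
d mm [ 0.9 -1.  31.1] share [ 0.0029 -0.0033  0.1036] rot share [ 0.0012  0.0033 -0.0009]
2109 0.15298624668147698
1457 [0.552348   0.06418576 0.14854982] [0.53666955 0.04590597 0.14300043] [0.57277819 0.08173412 0.15298625]
652 [0.54088819 0.06579644 0.13477149] [0.53222816 0.04325657 0.12011453] [0.57187696 0.08497794 0.14299314]
```

View pics/w9.png

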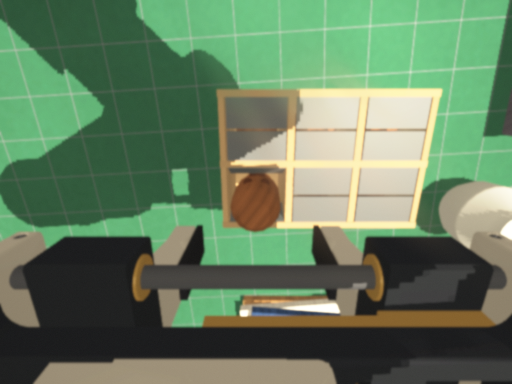

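```bash
python3 -c "
import cv2;i=cv2.imread('pics/s9.png')[80:240,200:360];cv2.imwrite('pics/s9c.png',cv2.resize(i,None,fx=3.6,fy=3.6,interpolation=2))"
```

```text
(no output)
```

View pics/s9c.png

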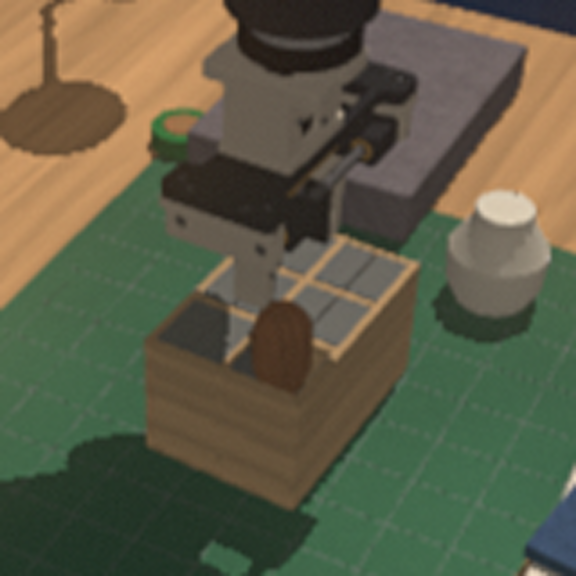

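The head stands in the flaps with its top at z≈0.151, centred at about (0.5547, 0.064) and upright. I'll close the fingers above it and push down.

```bash
python3 -m inch '1 .003 -.003 0 0 0 0;1 .003 -.003 0 0 0 0;1 .003 -.003 0 0 0 0;1 .003 -.003 0 0 0 0;1 .003 -.003 0 0 0 0;1 .003 -.003 0 0 0 0;1 .003 -.003 0 0 0 0;1 .003 -.003 .05 0 0 0;1 .003 -.003 .08 0 0 0;1 .003 -.003 .09 0 0 0'; python3 -m inch '1 0 0 .01 0 0 0;1 0 0 .02 0 0 0;1 0 0 .03 0 0 0;1 0 0 .04 0 0 0;1 0 0 .05 0 0 0'; python3 -c "
from h import *
CR[:2]=.5287,.1265
go(cell(4,-.024))"
```

```text
t: 17.4
eef_pos: [0.5531, 0.0644, 0.1558]
ee_rot: [-3.141, -0.002, 3.081]
force: [0.4, -0.3, 0.2]
width: 0.0014
t: 17.9
eef_pos: [0.554, 0.0648, 0.1421]
ee_rot: [3.141, 0.001, 3.081]
force: [1.1, 0.1, 0.9]
width: 0.001
t 17.9 pos [0.554  0.0648 0.1421] F [1.14 0.13 0.87] w 0.001
d mm [-1.   0.1 61.1] share [-3.500e-03  2.000e-04  2.036e-01] rot share [ 0.0003  0.0007 -0.0011]
```

```bash
python3 -c "
from h import *
d=snap('scene','s10');i=d['img'][80:240,200:360,::-1];a=cv2.resize(i,None,fx=2.4,fy=2.4,interpolation=2)
d=snap('wrist','w10');b=d['img'][:,:,::-1];cv2.imwrite('pics/c10.png',np.hstack([a,cv2.resize(b[:,128:],(384,384))]))"
```

```text
(no output)
```

View pics/c10.png

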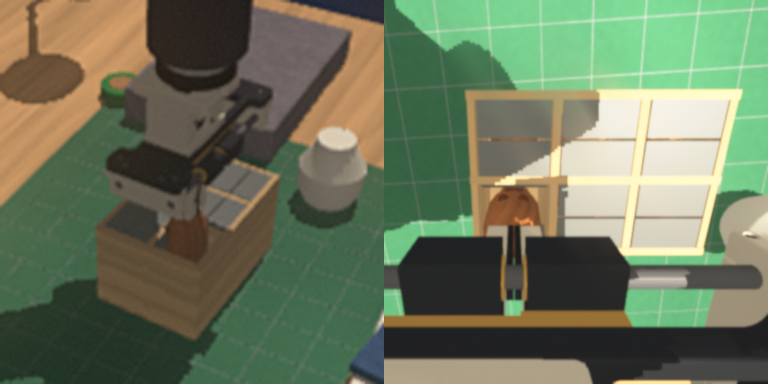

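The head is upright and sinking under the fingertips. I'll continue.

```bash
python3 -m inch '1 -.003 0 .01 0 0 0;1 -.003 0 .02 0 0 0;1 -.003 0 .03 0 0 0;1 -.003 0 .04 0 0 0;1 -.003 0 .05 0 0 0;1 -.003 0 .06 0 0 0;1 -.003 0 .07 0 0 0;1 -.003 0 .08 0 0 0'; python3 -m inch '1 0 0 .01 0 0 0;1 0 0 .02 0 0 0;1 0 0 .03 0 0 0;1 0 0 .04 0 0 0;1 0 0 .05 0 0 0;1 0 0 .06 0 0 0;1 0 0 .07 0 0 0;1 0 0 .08 0 0 0'
```

```text
t: 18.8
eef_pos: [0.5546, 0.0646, 0.1176]
ee_rot: [-3.141, -0.0, 3.081]
force: [0.2, -0.0, 0.3]
width: 0.0003
t: 19.6
eef_pos: [0.5546, 0.0646, 0.0937]
ee_rot: [-3.142, -0.0, 3.081]
force: [-0.2, -0.2, -0.0]
width: 0.0004
```

```bash
python3 -m inch '1 0 0 .01 0 0 0;1 0 0 .02 0 0 0;1 0 0 .03 0 0 0;1 0 0 .035 0 0 0;1 0 0 .035 0 0 0'; python3 -m inch '1 0 0 .004 0 0 0;1 0 0 .008 0 0 0'
```

```text
t: 20.1
eef_pos: [0.5545, 0.0647, 0.0832]
ee_rot: [-3.142, -0.0, 3.081]
force: [0.6, 0.5, 1.0]
width: 0.0003
t: 20.3
eef_pos: [0.5548, 0.0647, 0.0813]
ee_rot: [3.142, 0.0, 3.081]
force: [-2.3, 0.1, 15.1]
width: 0.0001
```

Firm contact at z=0.0813, the same depth as the standing head in cell 6. Withdrawing now.

```bash
python3 -m inch '1 0 0 -.02 0 0 0;1 0 0 -.05 0 0 0;1 0 0 -.08 0 0 0;1 0 0 -.11 0 0 0;1 0 0 -.15 0 0 0;1 0 0 -.3 0 0 0;1 .1 0 -.4 0 0 0;1 .25 0 -.5 0 0 0;1 .3 0 -.5 0 0 0;1 .3 -.15 -.5 0 0 0;1 .3 -.3 -.5 0 0 0;1 .3 -.3 -.5 0 0 0'; python3 -c "
from h import *
go(cell(4));d=snap('top','t11');a=cv2.resize(d['img'][150:240,120:240,::-1],(600,450),interpolation=2);cv2.imwrite('pics/c11.png',a)
snap('wrist','w11');snap('scene','s11')"
```

```text
t: 21.5
eef_pos: [0.4583, -0.0229, 0.2322]
ee_rot: [3.141, 0.001, 3.078]
force: [0.2, 0.7, 0.3]
width: 0.0006
t 21.5 pos [ 0.4583 -0.0229  0.2322] F [0.22 0.73 0.35] w 0.0006
d mm [-90.3  94.1 127.3] share [-0.3008  0.3135  0.4242] rot share [ 0.0002  0.0008 -0.0037]
```

View pics/c11.png

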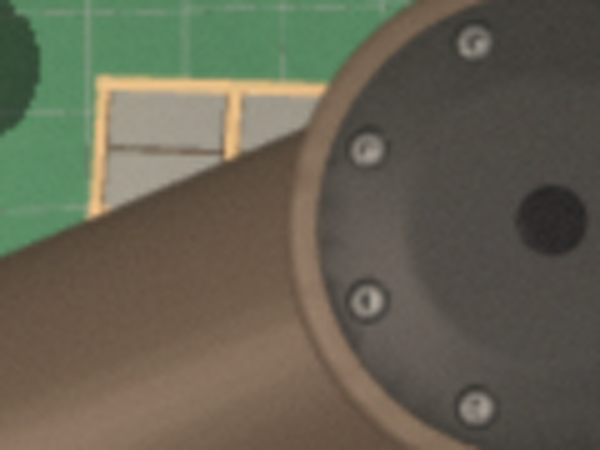

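View pics/s11.png

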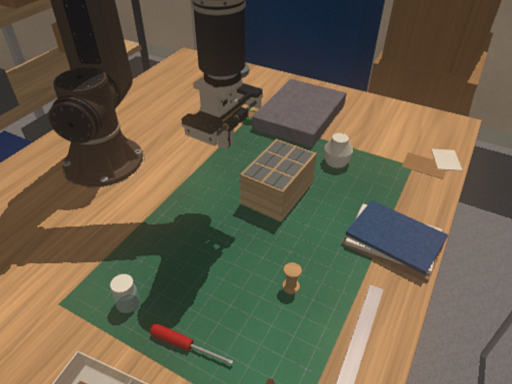

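View pics/w11.png

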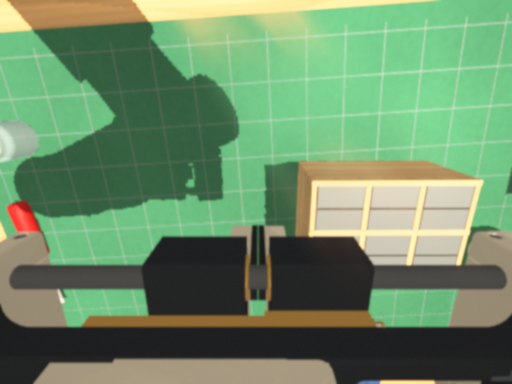

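```bash
python3 -c "
from h import *
d=load('s11');a=cv2.resize(d['img'][130:230,225:335,::-1],(660,600),interpolation=2);cv2.imwrite('pics/c12.png',a)
a=load('scene0')['img'].astype(int);df=np.abs(a-d['img']).max(2)
for n,(r,c) in dict(jar=(293,124),spool=(278,291),sd=(345,190),pot=(150,340)).items(): print(n,np.percentile(df[r-18:r+18,c-18:c+18],[50,95]))"
```

```text
jar [ 5. 10.]
spool [5. 8.]
sd [4. 7.]
pot [5. 9.]
```

View pics/c12.png

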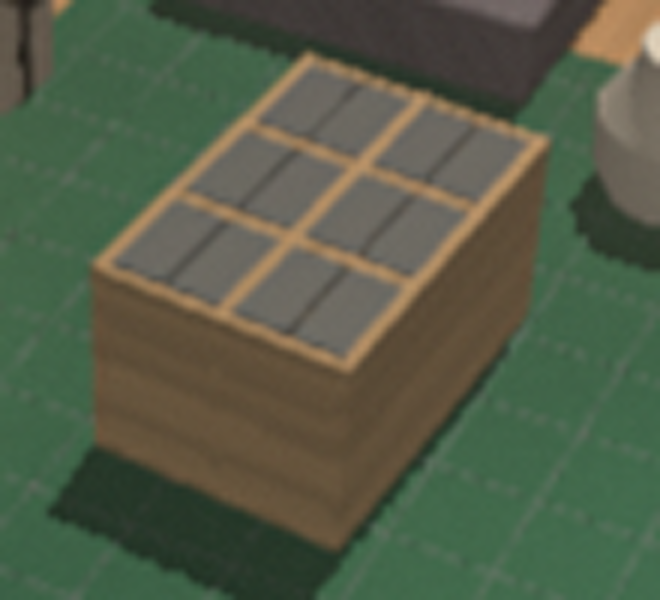

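All six pairs of flaps are shut, cell 4 included, and the bystanders are unchanged. I'll hand it in.

```bash
python3 -c "
from station import arm
print(arm.job_done())"
```

```text
the job is handed in; nothing more can be done
None
```

The loose head is stowed neck down in cell 4, the empty one, and the job was handed in at about 21.7 s of the 70 s allowed.

- **Feeling for the cell:** I tried cell 6 first and met a head at 24 mm. I kept pushing one step too long there, and the fingertips reached about 60 N at the wrist, below the 120 N limit. In cell 4 the closed fingertips went 49 mm deep without touching a head, and this was before I moved the loose head.
- **Stowing:** I lowered the head about 31 mm into cell 4's flaps and let go; it stayed caught and upright. I then pushed it down with closed fingertips.
- **Last checks:**
  - The push ended in firm contact (15 N) with the fingertips at z = 0.081 m, the height of a head standing on the floor. It matches the contact in cell 6.
  - All six pairs of flaps are shut.
  - The jar, spool, pot and screwdriver look unchanged between the first and last pictures.
  - The arm is clear of everything.
- **Not seen directly:** that the head stands upright inside the closed cell rests on the contact height, because the flaps hide it.

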